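# Turn a drained well plate wells-up against the tray side

## Robot

A 6-joint arm with a two-finger parallel gripper is mounted at the origin on the work surface. World frame = base frame: x ahead of the robot, y to its left, z up, the work surface at z = 0. Lengths are in m, angles in rad, forces in N, time in s.
With the tool pointing down it reaches from about 0.25 to 0.725 m from the base axis. Payload 9.7 kg.
Tool frame: the origin (TCP) lies on the centre line of the jaws, within the pads' length; the fingertips stand 14 mm ahead of it and the grasp point (between the pads) lies 5 mm behind it (r.tip_reach is the distance from the TCP to the fingertips, in m); z points along the fingers, y is the direction in which the jaws open and shut (so a half turn about z gives the same grasp; the last joint's range is limited). The gripper opens to 85 mm and grips with 20 to 120 N. Pads are 22 mm wide; open, the fingers measure 114 mm over their backs; the gripper's body (76 mm by 85 mm) begins 54 mm behind the grasp point. The pads swing forward as they close: fully open they stand 13 mm farther back than shut.
Start: joints at [1.191, 0.087, 0.176, 1.66, 0, 1.571], TCP at [0.204, 0.511, 0.245] pointing down, gripper open.
Joint ranges: [-3.13, 3.13], [-0.85, 1.81], [-1.15, 1.24], [-2.2, 2.28], [-1.44, 1.52], [-3.14, 3.14]. Speed limits (rad/s): [2.22, 2.22, 2.57, 3.14, 3.14, 3.14].

## Interface

Orientations are given as a unit quaternion [w, x, y, z].
In Python, from cell import r gives the robot as it stands.
- The arm moves only by the shell command python3 -m creep 'ROWS' [OPENING] [FORCE]. ROWS is JSON, a list of rows, each an object with "translation": the shift along the world's x, y, z in units of 25 mm (1.0 is 25 mm), a list of three; "turn": the turn about the world's z in rad. A call has exactly 10 rows; each row shifts and turns the pose as measured when the row begins; what a row does not reach is not made up. A row lasts 1/8 s, in which the tool goes at most 62.5 mm and 10.7 degrees, less where a joint would pass 70% of its speed; a pose out of reach is approached as far as the arm can. A call is refused whole if a number of a shift passes 1 or a number of a turn 0.188, either way. A call with a gripper value outside its range is refused whole. OPENING is the finger opening in mm, from 0 to 85.4, set as the call begins (- or left out, the last holds). The fingers move at their own pace and stop on an object; FORCE is the grip in N (left out, the last holds). Time passes only in rows, so rows that do not move let the fingers close, or fill a call up. It gives the time, the measured TCP pose, the force and the opening at its end, in the units of the state.
- r.state(): the state, without advancing time (a new reading comes with each control period).
- r.grab_frame(name): name is "side" or "top"; returns a dict with "frame" (400x640x3 uint8, red, green, blue), "camera_matrix" (3x3 intrinsics, pixels), "T" (4x4, takes a point from camera to world coordinates). Camera axes: x right, y down, z forward; pixel columns grow to the right and rows downward; lengths in m; the calibration is good to about 2 mm. A picture is of the moment at which its call begins. There is no depth.
- r.job_done(): hands the job in, once; it reports no verdict.
The state is a dict: "clock": time; "joint_pos": joint angles; "qvel": joint speeds; "tau": joint torques, N m; "eef_pos": TCP position; "eef_rot": TCP orientation; "contact_force": force on the tool from outside, world axes, zero at the start; "ft_torque": the same for the moment, N m; "gripper_width": finger opening in m.
Only numpy, scipy, OpenCV 4.12 (cv2) and the standard library are available. Lean on these libraries where they do the work, as an engineer would, in place of code of your own. Each camera call takes 0.05 s, during which the arm holds its last target.

## Task

The 96-well plate has drained face down on the blotting mat; turn it wells up. Slide it across to the tray's far side and run it up that sloping side until it leans flat against it, then tip it back towards you and ease it down so that it lies flat on the mat, wells up, and let go. The plate is brittle, so push and hold it lightly, do not let it slap down, and leave the cup, tip box and reservoir where they stand.

Things in the scene. Friction and masses are not known exactly. Their poses are not given: they have to be found in the camera images.
- plate: Off-white 96-well plate, 85.4 (its x) x 127.8 (y) x 14.4 mm, 60-100 g. Origin at centre of its underside, z towards the wells (points down at the start: face down, a long side roughly along the tray's far side). Lowest 3 mm is a flange 1.5 mm proud all round. Wells: dark round holes; underside: pale yellow well bottoms. Brittle: fingers pressing or pinching it with over 15 N in all crack it.
- tray: White PVC tray fixed to the bench. Origin: centre of its underside, x to its far side (away from robot), z up. Floor 220 (x) x 260 (y) mm under a blue mat, mat top 6 mm above the bench, friction 0.6. The four sides lean out at 60 degrees to the level, are slippery (0.18: a plate edge pushed at one rides up it); rim 48 mm above the bench, 12 mm flange outside. Bench clear 100 mm past far rim.
- far_foot (a point): Middle of the line where the mat meets the far side of the tray (110 mm from the tray's origin along its x, 6 mm above the bench). Its axes are the tray's.
- far_rim (a point): Middle of the inner upper edge of the far side of the tray (134.2 mm from the tray's origin along its x, 48 mm above the bench).
- waste_cup: Red square tapered cup with used tips, 82 mm wide at the top and 120 mm tall. Origin at the centre of its underside. Leave alone.
- tip_box: Pale box with a red deck and a grid of yellow pipette tips, 82 (x) by 118 (y) by 66 mm tall. Origin at the centre of its underside. Leave alone.
- reservoir: White open reagent trough, 55 (x) by 130 (y) by 34 mm tall. Origin at the centre of its underside. Leave alone.
Mind the look-alikes: they are no part of the job. Leave any red look-alike of the plate alone.

How it is judged:
On the way:
1. the plate has been run up the far side of the tray and leans flat against it (within about 2 degrees), standing on a long edge with its wells towards that side (angle between plate's own z axis and vertical between 2.06 and 2.125 rad and x of plate in the frame of far_foot between -0.015 and 0.025 m and z of plate in the frame of far_foot between 0.035 and 0.06 m), for 0.3 s.
At the end, for the whole second after the job is handed in: The plate lies flat on the mat in the tray (within about 3 degrees, its underside within 3 mm of the mat), wells up, released and at rest; cup, tip box and reservoir within 15 mm of where they stood (angle between plate's own z axis and vertical below 0.06 rad and z of plate in the frame of tray between 0.003 and 0.009 m and x of plate in the frame of tray between -0.08 and 0.08 m and y of plate in the frame of tray between -0.09 and 0.09 m and linear speed of plate below 0.01 m/s); the robot touches nothing.
It fails at once if the fingers press or pinch the plate with more than 15 N (contact force between plate and the fingers above 15 N).
It fails at once if the plate is let fall: it turns faster than 12 rad/s, as when it drops from more than about 20 degrees (angular speed of plate above 12 rad/s).
It fails at once if the waste cup is moved more than 15 mm (distance of waste_cup from where it was at the start of the episode above 0.015 m).
It fails at once if the tip box is moved more than 15 mm (distance of tip_box from where it was at the start of the episode above 0.015 m).
It fails at once if the reservoir is moved more than 15 mm (distance of reservoir from where it was at the start of the episode above 0.015 m).
It also fails if it takes over 61 s, if anything falls off the work surface, if the arm or the gripper's body presses on something with over 40 N, if the wrist force passes 120 N, or if a joint passes its speed limit or range.

## Working session

There is one attempt and no reset: what is moved stays moved. The work goes in short steps, Python scripts to look and compute and a shell command to move; the robot and the scene stay as the last step left them, time stands still between calls to the robot, and variables do not carry over. Pictures are saved under pics/ and viewed, and the job is handed in when it is done.

```bash
ls; mkdir -p pics; cat > h.py <<'E'
from cell import r
import numpy as np, cv2
def snap(n,tag):
    f=r.grab_frame(n); cv2.imwrite(f"pics/{tag}.png",f["frame"][:,:,::-1]); np.savez(f"pics/{tag}.npz",K=f["camera_matrix"],T=f["T"],I=f["frame"]); return f
def plane(f,uv,z):
    K=np.array(f["camera_matrix"]);T=np.array(f["T"])
    d=T[:3,:3]@np.linalg.inv(K)@np.array([uv[0],uv[1],1.]); o=T[:3,3]
    return o+d*(z-o[2])/d[2]
def proj(f,p):
    K=np.array(f["camera_matrix"]);T=np.array(f["T"])
    c=T[:3,:3].T@(np.array(p)-T[:3,3]); q=K@c; return q[:2]/q[2]
E
python3 - <<'E'
from h import *
a=snap("side","s0");b=snap("top","t0")
print(a["T"],b["T"],a["camera_matrix"]); print(r.state())
E
```

```text
pics
[[ 0.9640778  -0.13266847  0.23011534  0.33070732]
 [-0.26547273 -0.51010452  0.81811833 -0.70170528]
 [ 0.00884437 -0.84981907 -0.52700031  0.5429939 ]
 [ 0.          0.          0.          1.        ]] [[ 0.02133954 -0.9877845   0.15435806  0.35663287]
 [-0.99959934 -0.02395167 -0.01508242  0.04342238]
 [ 0.01859532 -0.15397437 -0.98789985  1.2277769 ]
 [ 0.          0.          0.          1.        ]] [[367.41642461   0.         322.88180666]
 [  0.         367.41642461 195.64980074]
 [  0.           0.           1.        ]]
{'clock': 0.1, 'joint_pos': array([1.19102221e+00, 8.74370263e-02, 1.75225320e-01, 1.65982228e+00,
       7.51329404e-06, 1.57082968e+00]), 'qvel': array([ 0.00029991, -0.00052449,  0.00225657,  0.00093411,  0.00158497,
        0.00066336]), 'tau': array([-2.29100278e-04, -5.21561193e+01,  4.65652156e+01,  1.59909809e-02,
       -6.99548605e-05, -1.67746883e-06]), 'eef_pos': array([0.20381802, 0.51063458, 0.24464253]), 'eef_rot': array([-1.20481797e-04,  1.88764327e-01,  9.82022223e-01, -6.06999200e-04]), 'contact_force': array([0.38734811, 0.11674574, 0.01505141]), 'ft_torque': array([-0.01029898, -0.04137473, -0.00353645]), 'gripper_width': 0.08527601322601691}
```

View pics/s0.png

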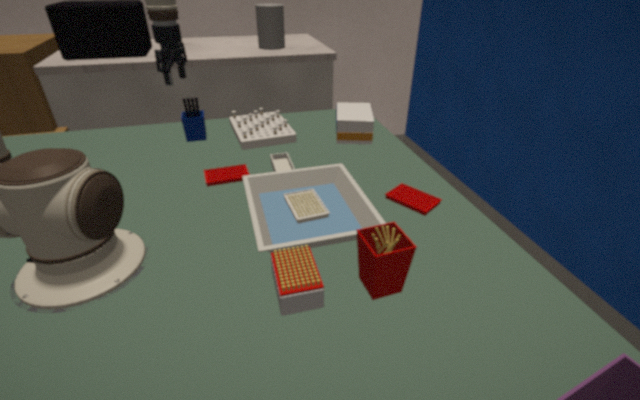

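View pics/t0.png

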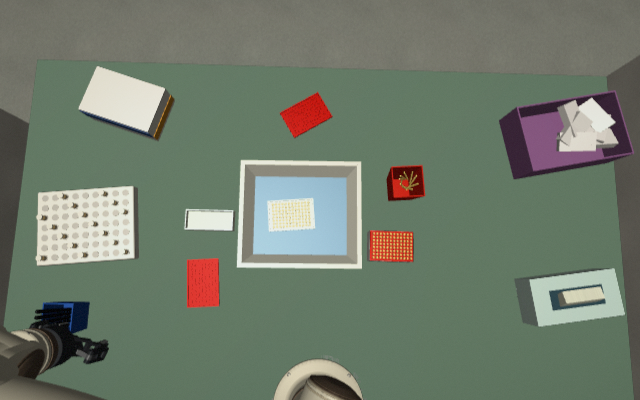

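The top view shows the tray around (300,214), with the plate in it at about (291,214), face down. The tip box is at (391,246), the cup at (406,182) and the reservoir at (209,220). Next I'll measure them.

```bash
python3 - <<'E'
from h import *
d=np.load("pics/t0.npz"); I=d["I"]; f={"camera_matrix":d["K"],"T":d["T"]}
hsv=cv2.cvtColor(I,cv2.COLOR_RGB2HSV)
roi=I[150:280,230:370]; cv2.imwrite("pics/t0c.png",cv2.resize(roi[:,:,::-1],None,fx=5,fy=5,interpolation=cv2.INTER_CUBIC))
m=((hsv[...,0]>95)&(hsv[...,0]<118)&(hsv[...,1]>60)&(hsv[...,2]>120)).astype(np.uint8); m[:150]=0;m[280:]=0;m[:,:230]=0;m[:,370:]=0
cs,_=cv2.findContours(m,cv2.RETR_CCOMP,cv2.CHAIN_APPROX_NONE)
for c in cs:
    if cv2.contourArea(c)<200: continue
    P=np.array([plane(f,p[0],.006)[:2] for p in c],np.float32)
    print("mat/hole",cv2.contourArea(c),cv2.minAreaRect(P))
    P=np.array([plane(f,p[0],.0204)[:2] for p in c],np.float32)
    print("  at .0204",cv2.minAreaRect(P),cv2.boxPoints(cv2.minAreaRect(P)))
w=((hsv[...,1]<50)&(hsv[...,2]>170)).astype(np.uint8)
w[:150]=0;w[280:]=0;w[:,:230]=0;w[:,370:]=0
cs,_=cv2.findContours(w,cv2.RETR_EXTERNAL,cv2.CHAIN_APPROX_NONE)
for c in cs:
    if cv2.contourArea(c)<500: continue
    P=np.array([plane(f,p[0],.048)[:2] for p in c],np.float32)
    print("rim outer",cv2.contourArea(c),cv2.minAreaRect(P))
print(r.tip_reach)
E
```

```text
mat/hole 3891.5 ((0.5046401023864746, 0.06222125142812729), (0.21311096847057343, 0.25472503900527954), 0.7322759032249451)
  at .0204 ((0.502895712852478, 0.06199968606233597), (0.21059927344322205, 0.2517228424549103), 0.732276201248169) [[ 0.39599612  0.18650508]
 [ 0.39921322 -0.06519721]
 [ 0.60979533 -0.06250571]
 [ 0.60657823  0.18919659]]
rim outer 13041.5 ((0.5041265487670898, 0.06137463450431824), (0.2943139970302582, 0.3331354856491089), 0.6321291923522949)
0.014
```

```bash
ls pics
```

```text
s0.npz
s0.png
t0.npz
t0.png
t0c.png
```

View pics/t0c.png

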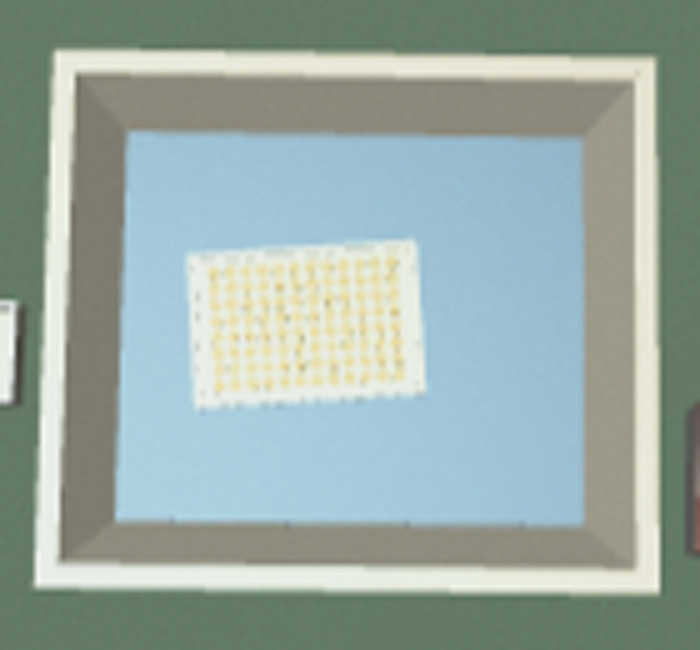

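```bash
python3 - <<'E'
from h import *
d=np.load("pics/t0.npz"); I=d["I"]; f={"camera_matrix":d["K"],"T":d["T"]}
hsv=cv2.cvtColor(I,cv2.COLOR_RGB2HSV)
m=((hsv[...,0]>95)&(hsv[...,0]<118)&(hsv[...,1]>60)).astype(np.uint8)
w=1-m; w[:182]=0;w[245:]=0;w[:,:258]=0;w[:,338:]=0
cs,_=cv2.findContours(w,cv2.RETR_EXTERNAL,cv2.CHAIN_APPROX_NONE)
for c in cs:
    if cv2.contourArea(c)<200: continue
    P=np.array([plane(f,p[0],.0190)[:2] for p in c],np.float32)
    print(cv2.minAreaRect(P),cv2.boxPoints(cv2.minAreaRect(P)))
E
```

```text
((0.4832182228565216, 0.09988338500261307), (0.1284991204738617, 0.1592249721288681), 4.909135341644287) [[0.41239145 0.17370564]
 [0.42601725 0.01506473]
 [0.55404496 0.02606113]
 [0.5404192  0.18470204]]
```

```bash
python3 - <<'E'
from h import *
d=np.load("pics/t0.npz"); f={"camera_matrix":d["K"],"T":d["T"]}
q=[plane(f,(230+u/5-.4,150+v/5-.4),.0204) for u,v in [(187,254),(416,241),(426,393),(197,409)]]
q=np.array(q)[:,:2];print(q,q.mean(0)); 
for i in range(4): e=q[(i+1)%4]-q[i]; print(np.linalg.norm(e),np.degrees(np.arctan2(e[1],e[0])))
E
```

```text
[[0.54074934 0.15411204]
 [0.55117465 0.0268698 ]
 [0.46633306 0.01951676]
 [0.45460825 0.14537187]] [0.50321633 0.08646762]
0.12766860348528736 -85.31605912498449
0.08515963831860651 -175.04667234933117
0.12640008124052027 95.32237772006448
0.08658335939055566 5.793592582355931
```

```bash
python3 -m creep '[{"translation":[0.5,-1,0],"turn":0.04},{"translation":[0.5,-1,0],"turn":0.04},{"translation":[0.5,-1,0],"turn":0.04},{"translation":[0.5,-1,0],"turn":0.04},{"translation":[0.5,-1,0],"turn":0.04},{"translation":[0.5,-1,0],"turn":0.04},{"translation":[0.5,-1,-0.2],"turn":0.04},{"translation":[0.5,-1,-0.2],"turn":0.04},{"translation":[0.5,-1,-0.2],"turn":0.04},{"translation":[0.5,-1,-0.2],"turn":0.04}]' 85.4 20; cat > st.py <<'E'
from h import *
s=r.state(); w,x,y,z=s["eef_rot"]
Y=np.array([2*(x*y-w*z),1-2*(x*x+z*z)]); a=np.degrees(np.arctan2(Y[1],Y[0]))
print("t",s["clock"],"pos",s["eef_pos"].round(4),"yawY",a.round(2),"F",s["contact_force"].round(2),"w",round(s["gripper_width"],4),"q6",s["joint_pos"][5].round(2))
E
python3 st.py
```

```text
clock: 1.35
eef_pos: [0.3303, 0.253, 0.2201]
eef_rot: [-0.001, -0.018, 1.0, -0.004]
contact_force: [0.3, -0.1, -0.2]
gripper_width: 0.0855
t 1.35 pos [0.3303 0.253  0.2201] yawY 92.1 F [ 0.32 -0.08 -0.21] w 0.0855 q6 0.62
```

```bash
python3 -m creep '[{"translation":[0.36,-0.66,0],"turn":-0.003},{"translation":[0.36,-0.66,-0.4],"turn":-0.003},{"translation":[0.36,-0.66,-0.6],"turn":-0.003},{"translation":[0.36,-0.66,-0.6],"turn":-0.003},{"translation":[0.36,-0.66,-0.6],"turn":-0.003},{"translation":[0.36,-0.66,-0.6],"turn":-0.003},{"translation":[0.36,-0.66,-0.8],"turn":-0.003},{"translation":[0.36,-0.66,-0.9],"turn":-0.003},{"translation":[0.36,-0.66,-0.9],"turn":0},{"translation":[0.36,-0.66,-1.0],"turn":0}]' 85.4 20; 
python3 st.py; python3 -c "
from h import *
snap('side','s1')"
```

```text
clock: 2.6
eef_pos: [0.4222, 0.0812, 0.0541]
eef_rot: [-0.002, -0.006, 1.0, -0.004]
contact_force: [0.2, 1.1, -0.1]
gripper_width: 0.0853
t 2.6 pos [0.4222 0.0812 0.0541] yawY 90.65 F [ 0.17  1.07 -0.07] w 0.0853 q6 0.18
```

View pics/s1.png

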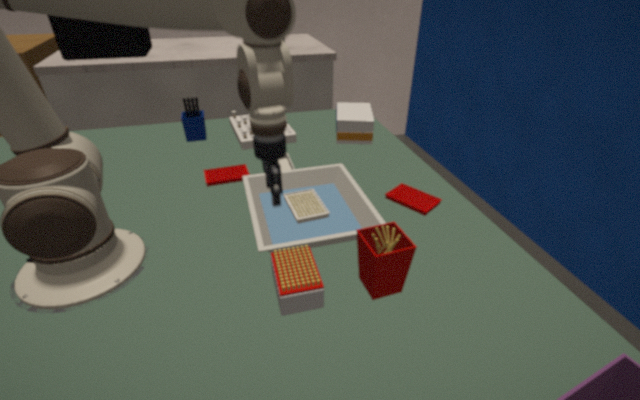

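```bash
python3 -m creep '[{"translation":[0,0.06,-0.3],"turn":0},{"translation":[0,0.06,-0.3],"turn":0},{"translation":[0,0.06,-0.3],"turn":0},{"translation":[0,0,-0.2],"turn":0},{"translation":[0,0,-0.1],"turn":0},{"translation":[0,0,-0.05],"turn":0},{"translation":[0,0,-0.04],"turn":0},{"translation":[0,0,-0.04],"turn":0},{"translation":[0,0,-0.04],"turn":0},{"translation":[0,0,-0.04],"turn":0}]' 85.4 20; 
python3 st.py; python3 -c "
from h import *
snap('side','s2')
import cv2
cv2.imwrite('pics/s2c.png',cv2.resize(cv2.imread('pics/s2.png')[150:260,230:390],None,fx=5,fy=5,interpolation=cv2.INTER_CUBIC))"
```

```text
clock: 3.9
eef_pos: [0.4215, 0.0859, 0.0153]
eef_rot: [-0.003, -0.006, 1.0, -0.004]
contact_force: [-0.2, 0.9, 0.5]
gripper_width: 0.0856
t 3.9 pos [0.4215 0.0859 0.0153] yawY 90.67 F [-0.16  0.93  0.51] w 0.0856 q6 0.19
```

View pics/s2c.png

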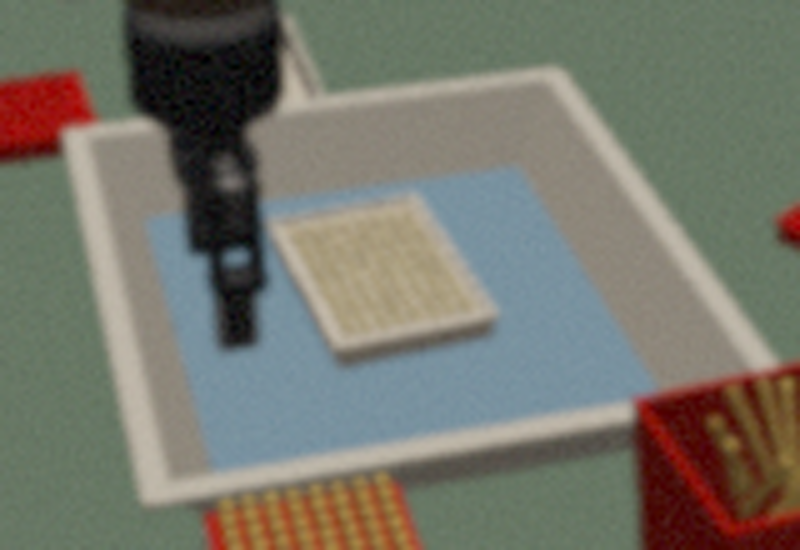

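```bash
python3 -m creep '[{"translation":[0,0,-0.06],"turn":0},{"translation":[0,0,-0.06],"turn":0},{"translation":[0,0,-0.05],"turn":0},{"translation":[0,0,-0.04],"turn":0},{"translation":[0.2,0,0],"turn":0},{"translation":[0.2,0,0],"turn":0},{"translation":[0.1,0,0],"turn":0},{"translation":[0.1,0,0],"turn":0},{"translation":[0,0,0],"turn":0},{"translation":[0,0,0],"turn":0}]' 85.4 20; 
python3 st.py
```

```text
clock: 5.2
eef_pos: [0.4377, 0.0859, 0.0095]
eef_rot: [-0.003, -0.006, 1.0, -0.004]
contact_force: [-0.3, -0.3, -0.5]
gripper_width: 0.0852
t 5.2 pos [0.4377 0.0859 0.0095] yawY 90.66 F [-0.28 -0.27 -0.53] w 0.0852 q6 0.19
```

```bash
python3 -m creep '[{"translation":[0.15,0,0],"turn":0},{"translation":[0.15,0,0],"turn":0},{"translation":[0.15,0,0],"turn":0},{"translation":[0.2,0,0],"turn":0},{"translation":[0.2,0,0],"turn":0},{"translation":[0.25,0,0],"turn":0},{"translation":[0.25,0,0],"turn":0},{"translation":[0.25,0,0],"turn":0},{"translation":[0.25,0,0],"turn":0},{"translation":[0.25,0,0],"turn":0}]' 85.4 20; 
python3 st.py;  python3 -c "
from h import *
snap('side','s3');snap('top','t3')
import cv2
cv2.imwrite('pics/s3c.png',np.vstack([cv2.resize(cv2.imread('pics/'+n+'.png')[a:a+110,b:b+160],None,fx=4,fy=4)[:300] for n,a,b in [('s3',160,230),('t3',160,220)]]))"
```

```text
clock: 6.45
eef_pos: [0.4938, 0.0859, 0.0094]
eef_rot: [-0.003, -0.006, 1.0, -0.004]
contact_force: [-0.8, -0.1, 0.2]
gripper_width: 0.0854
t 6.45 pos [0.4938 0.0859 0.0094] yawY 90.67 F [-0.75 -0.09  0.23] w 0.0854 q6 0.16
```

View pics/s3c.png

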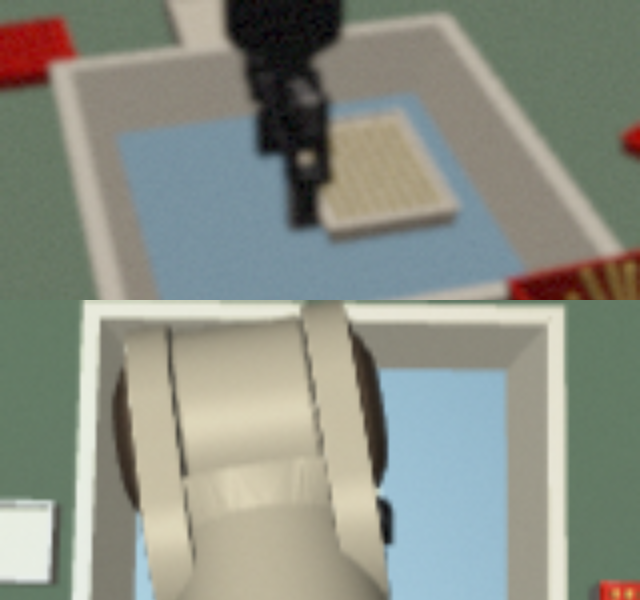

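The side crop shows the plate squared up against both fingers, with its near edge at about (325,230) in the crop. I'll keep pushing it.

```bash
python3 -m creep '[{"translation":[0.25,0,0],"turn":0},{"translation":[0.25,0,0],"turn":0},{"translation":[0.25,0,0],"turn":0},{"translation":[0.25,0,0],"turn":0},{"translation":[0.2,0,0],"turn":0},{"translation":[0.2,0,0],"turn":0},{"translation":[0.2,0,0],"turn":0},{"translation":[0.2,0,0],"turn":0},{"translation":[0.2,0,0],"turn":0},{"translation":[0.2,0,0],"turn":0}]' 85.4 20; 
python3 st.py;  python3 -c "
from h import *
snap('side','s4')
import cv2
cv2.imwrite('pics/s4c.png',cv2.resize(cv2.imread('pics/s4.png')[140:260,230:390],None,fx=5,fy=5,interpolation=cv2.INTER_CUBIC))"
```

```text
clock: 7.8
eef_pos: [0.5522, 0.0859, 0.0091]
eef_rot: [-0.003, -0.006, 1.0, -0.004]
contact_force: [-0.5, -0.2, -1.1]
gripper_width: 0.0851
t 7.8 pos [0.5522 0.0859 0.0091] yawY 90.67 F [-0.46 -0.23 -1.12] w 0.0851 q6 0.15
```

View pics/s4c.png

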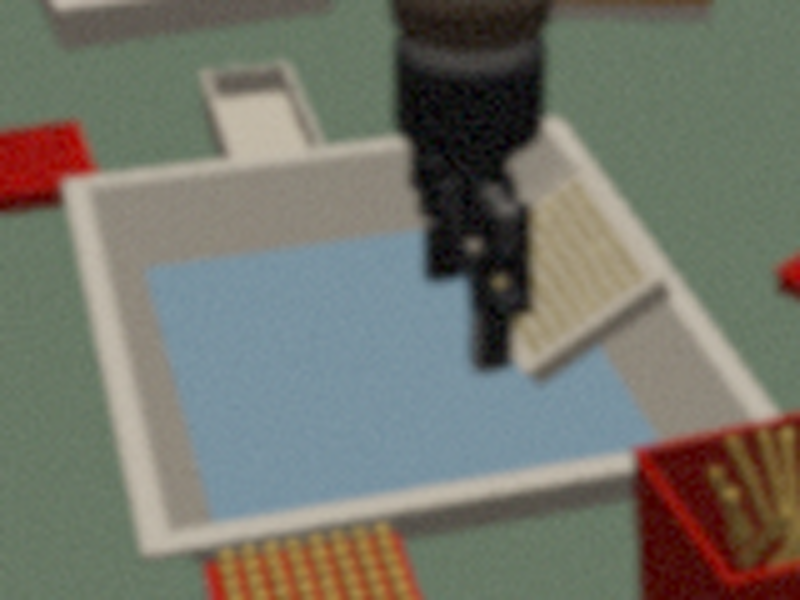

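```bash
python3 -m creep '[{"translation":[0.2,0,0],"turn":0},{"translation":[0.2,0,0],"turn":0},{"translation":[0.2,0,0],"turn":0},{"translation":[0.2,0,0],"turn":0},{"translation":[0.1,0,0],"turn":0},{"translation":[0.1,0,0],"turn":0},{"translation":[0.1,0,0],"turn":0},{"translation":[0.08,0,0],"turn":0},{"translation":[0.05,0,0],"turn":0},{"translation":[0.03,0,0],"turn":0}]' 85.4 20; 
python3 st.py;  python3 -c "
from h import *
snap('side','s5')
import cv2
cv2.imwrite('pics/s5c.png',cv2.resize(cv2.imread('pics/s5.png')[140:260,250:410],None,fx=5,fy=5,interpolation=cv2.INTER_CUBIC))"
```

```text
clock: 9.1
eef_pos: [0.5864, 0.0859, 0.0091]
eef_rot: [-0.003, -0.006, 1.0, -0.004]
contact_force: [0.1, -0.3, -0.3]
gripper_width: 0.0853
t 9.1 pos [0.5864 0.0859 0.0091] yawY 90.67 F [ 0.14 -0.26 -0.34] w 0.0853 q6 0.14
```

View pics/s5c.png

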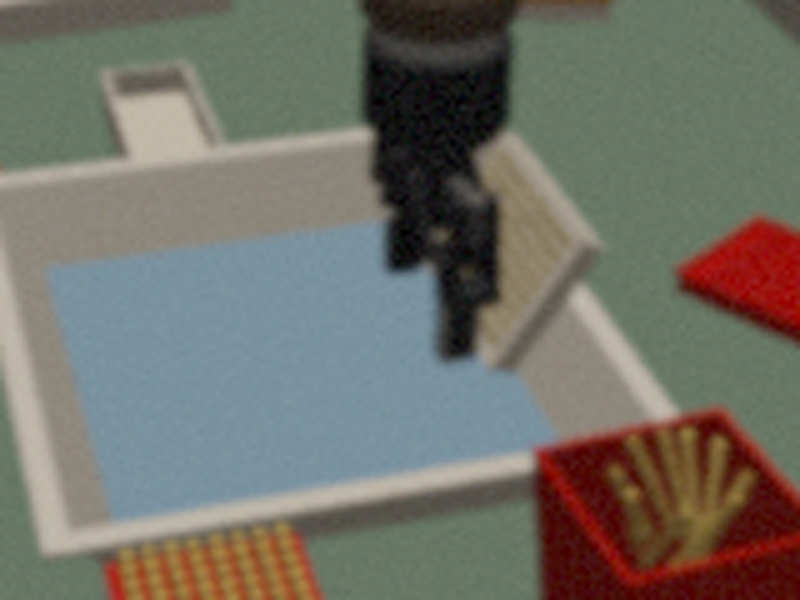

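```bash
python3 -m creep '[{"translation":[0.05,0,0],"turn":0},{"translation":[0.05,0,0],"turn":0},{"translation":[0.04,0,0],"turn":0},{"translation":[0,0,0],"turn":0},{"translation":[0,0,0],"turn":0},{"translation":[0,0,0],"turn":0},{"translation":[0,0,0],"turn":0},{"translation":[0,0,0],"turn":0},{"translation":[0,0,0],"turn":0},{"translation":[0,0,0],"turn":0}]' 85.4 20; 
python3 st.py;  python3 -c "
from h import *
snap('side','s6')
import cv2
cv2.imwrite('pics/s6c.png',cv2.resize(cv2.imread('pics/s6.png')[150:240,310:390],None,fx=7,fy=6,interpolation=cv2.INTER_CUBIC))"
```

```text
clock: 10.4
eef_pos: [0.59, 0.0859, 0.0092]
eef_rot: [-0.003, -0.006, 1.0, -0.004]
contact_force: [-1.0, -0.0, -0.1]
gripper_width: 0.0856
t 10.4 pos [0.59   0.0859 0.0092] yawY 90.67 F [-0.99 -0.04 -0.1 ] w 0.0856 q6 0.14
```

View pics/s6c.png

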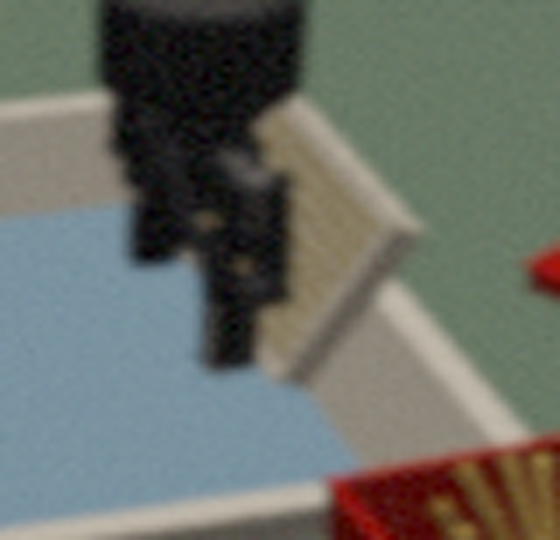

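```bash
python3 - <<'E'
from h import *
d=np.load("pics/s6.npz"); f={"camera_matrix":d["K"],"T":d["T"]}
def yray(u,v,y):
    K=f["camera_matrix"];T=f["T"];dd=T[:3,:3]@np.linalg.inv(K)@np.array([u,v,1.]);o=T[:3,3];return o+dd*(y-o[1])/dd[1]
P={}
for n,(a,b) in dict(bot_under=(268,370),bot_wells=(298,383),top_wells=(418,232),top_under=(385,224)).items():
    P[n]=yray(310+a/7-.4,150+b/6-.4,0.022); print(n,P[n].round(4))
for a,b in (("bot_under","top_under"),("bot_wells","top_wells")):
    v=P[b]-P[a];print(np.degrees(np.arctan2(v[2],v[0])),np.linalg.norm(v))
E
```

```text
bot_under [0.6004 0.022  0.02  ]
bot_wells [0.6124 0.022  0.0112]
top_wells [0.6536 0.022  0.0797]
top_under [0.6407 0.022  0.0854]
58.38233738881576 0.07687397299006846
58.93808703435461 0.07992668185590997
```

```bash
python3 -m creep '[{"translation":[0.04,0,0],"turn":0},{"translation":[0.02,0,0],"turn":0},{"translation":[0,0,0],"turn":0},{"translation":[0,0,0],"turn":0},{"translation":[0,0,0],"turn":0},{"translation":[0,0,0],"turn":0},{"translation":[0,0,0],"turn":0},{"translation":[0,0,0],"turn":0},{"translation":[0,0,0],"turn":0},{"translation":[0,0,0],"turn":0}]' 85.4 20; 
python3 st.py
```

```text
clock: 11.7
eef_pos: [0.5902, 0.0859, 0.0089]
eef_rot: [-0.004, -0.006, 1.0, -0.004]
contact_force: [-2.7, -0.1, 0.8]
gripper_width: 0.0855
t 11.7 pos [0.5902 0.0859 0.0089] yawY 90.68 F [-2.68 -0.12  0.85] w 0.0855 q6 0.14
```

```bash
python3 -m creep '[{"translation":[-0.05,0,0],"turn":0},{"translation":[-0.1,0,0],"turn":0},{"translation":[-0.2,0,0],"turn":0},{"translation":[-0.4,0,0.1],"turn":0},{"translation":[-0.8,0,0.5],"turn":0},{"translation":[-1,0,1],"turn":0},{"translation":[0,0,1],"turn":0},{"translation":[0,0,1],"turn":0.1},{"translation":[0,0,1],"turn":0.18},{"translation":[0,0,1],"turn":0.18}]' 85.4 20; 
python3 st.py;  python3 -c "
from h import *
snap('side','s7');snap('top','t7')
import cv2
cv2.imwrite('pics/s7c.png',cv2.resize(cv2.imread('pics/s7.png')[140:240,290:400],None,fx=7,fy=6,interpolation=cv2.INTER_CUBIC))
cv2.imwrite('pics/t7c.png',cv2.resize(cv2.imread('pics/t7.png')[140:260,220:370],None,fx=5,fy=5,interpolation=cv2.INTER_CUBIC))"
```

```text
clock: 12.95
eef_pos: [0.5198, 0.0855, 0.1523]
eef_rot: [-0.003, -0.24, 0.971, -0.005]
contact_force: [-1.4, 0.6, -0.7]
gripper_width: 0.0853
t 12.95 pos [0.5198 0.0855 0.1523] yawY 117.77 F [-1.42  0.62 -0.69] w 0.0853 q6 -0.32
```

View pics/s7c.png

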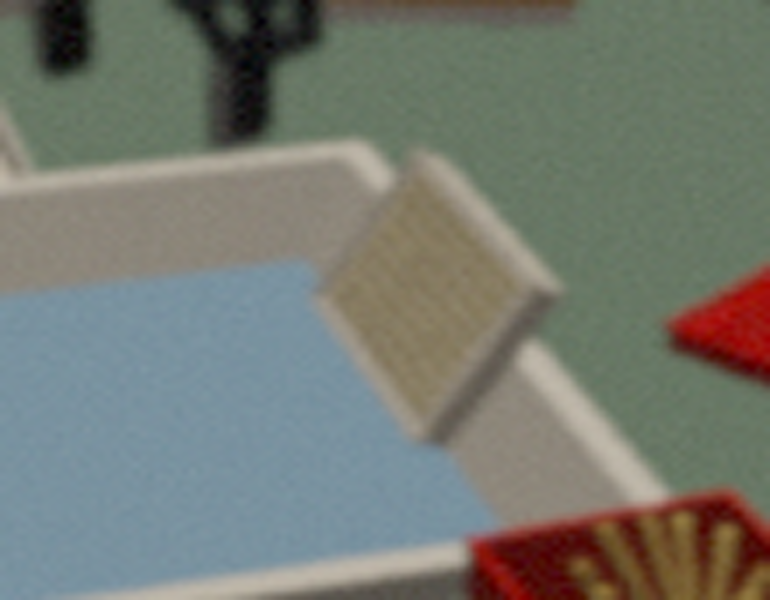

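View pics/t7c.png

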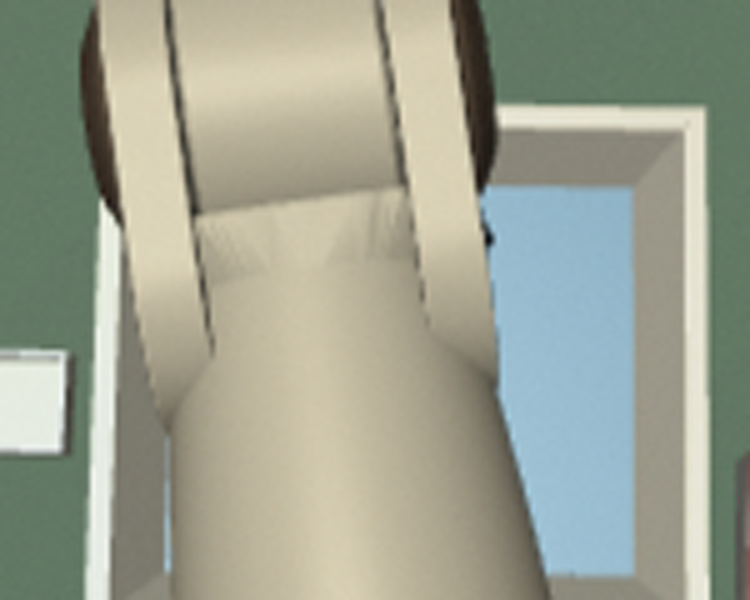

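```bash
python3 - <<'E'
from h import *
d=np.load("pics/s7.npz"); f={"camera_matrix":d["K"],"T":d["T"]}
def yray(u,v,y):
    K=f["camera_matrix"];T=f["T"];dd=T[:3,:3]@np.linalg.inv(K)@np.array([u,v,1.]);o=T[:3,3];return o+dd*(y-o[1])/dd[1]
P={}
for n,(a,b,y) in dict(bot_under=(416,438,.022),bot_wells=(438,443,.022),top_wells=(562,292,.022),top_under=(525,287,.022),Ltop_under=(415,150,.15),Lbot_under=(318,293,.15)).items():
    P[n]=yray(290+a/7-.4,140+b/6-.4,y); print(n,P[n].round(4))
for a,b in (("bot_under","top_under"),("bot_wells","top_wells"),("Lbot_under","Ltop_under")):
    v=P[b]-P[a];print(np.degrees(np.arctan2(v[2],v[0])),np.linalg.norm(v))
E
```

```text
bot_under [0.6037 0.022  0.0153]
bot_wells [0.6124 0.022  0.0112]
top_wells [0.6551 0.022  0.0795]
top_under [0.6408 0.022  0.084 ]
Ltop_under [0.6437 0.15   0.0834]
Lbot_under [0.6057 0.15   0.0128]
61.60336385989423 0.0780689038253459
57.91953387362273 0.08053525166721445
61.7521945484006 0.08013487305806359
```

The plate leans at 60° within measurement error, with its top edge at x≈0.642–0.655, z≈0.08. Now I'll turn the jaws along x so they straddle the top edge.

```bash
python3 -m creep '[{"translation":[0.6,0,0],"turn":0.15},{"translation":[0.6,0,0],"turn":0.15},{"translation":[0.6,0,0],"turn":0.15},{"translation":[0.6,0,0],"turn":0.15},{"translation":[0.6,0,0],"turn":0.15},{"translation":[0.6,0,0],"turn":0.15},{"translation":[0.6,0,0],"turn":0.1},{"translation":[0.4,0,0],"turn":0.05},{"translation":[0.2,0,0],"turn":0.03},{"translation":[0,0,0],"turn":0}]' 50 20; 
python3 st.py
```

```text
clock: 14.3
eef_pos: [0.6392, 0.0855, 0.1468]
eef_rot: [-0.001, -0.706, 0.708, -0.004]
contact_force: [0.8, 0.4, -0.1]
gripper_width: 0.0502
t 14.3 pos [0.6392 0.0855 0.1468] yawY 179.79 F [ 0.84  0.38 -0.11] w 0.0502 q6 -1.43
```

```bash
python3 -m creep '[{"translation":[0.16,0,-0.5],"turn":0.015},{"translation":[0,0,-0.5],"turn":0},{"translation":[0,0,-0.5],"turn":0},{"translation":[0,0,-0.4],"turn":0},{"translation":[0,0,-0.3],"turn":0},{"translation":[0,0,-0.2],"turn":0},{"translation":[0,0,-0.2],"turn":0},{"translation":[0,0,-0.1],"turn":0},{"translation":[0,0,-0.05],"turn":0},{"translation":[0,0,0],"turn":0}]' 50 20; 
python3 st.py; python3 -c "
from h import *
snap('side','s8')
import cv2
cv2.imwrite('pics/s8c.png',cv2.resize(cv2.imread('pics/s8.png')[120:240,290:410],None,fx=6,fy=5,interpolation=cv2.INTER_CUBIC))"
```

```text
clock: 15.55
eef_pos: [0.6423, 0.0856, 0.0729]
eef_rot: [0.001, 0.71, -0.704, 0.003]
contact_force: [0.3, -0.3, 0.7]
gripper_width: 0.0503
t 15.55 pos [0.6423 0.0856 0.0729] yawY -179.46 F [ 0.26 -0.32  0.73] w 0.0503 q6 -1.44
```

View pics/s8c.png

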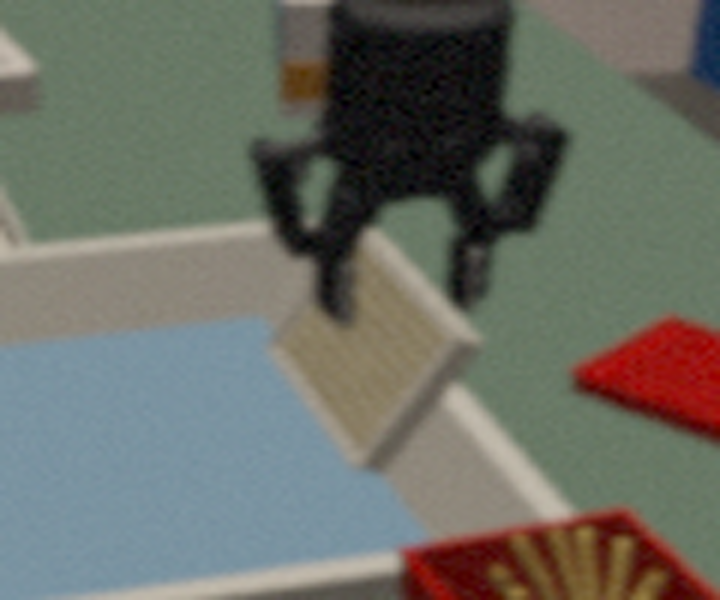

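```bash
python3 -m creep '[{"translation":[0,0,0],"turn":0},{"translation":[0,0,0],"turn":0},{"translation":[0,0,0],"turn":0},{"translation":[-0.1,0,0],"turn":0},{"translation":[-0.15,0,0],"turn":0},{"translation":[-0.15,0,0],"turn":0},{"translation":[-0.15,0,0],"turn":0},{"translation":[-0.15,0,0],"turn":0},{"translation":[-0.15,0,0],"turn":0},{"translation":[-0.15,0,0],"turn":0}]' 40 20; 
python3 st.py; python3 -c "
from h import *
snap('side','s9')
import cv2
cv2.imwrite('pics/s9c.png',cv2.resize(cv2.imread('pics/s9.png')[120:240,290:410],None,fx=6,fy=5,interpolation=cv2.INTER_CUBIC))"
```

```text
clock: 16.85
eef_pos: [0.6158, 0.0856, 0.0736]
eef_rot: [0.001, 0.71, -0.704, 0.004]
contact_force: [0.4, 0.9, -0.2]
gripper_width: 0.0401
t 16.85 pos [0.6158 0.0856 0.0736] yawY -179.46 F [ 0.44  0.88 -0.21] w 0.0401 q6 -1.44
```

View pics/s9c.png

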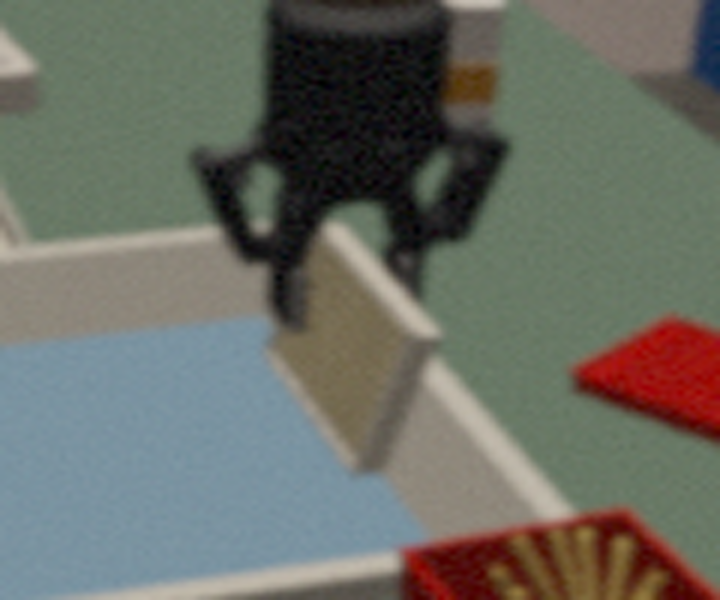

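```bash
python3 -m creep '[{"translation":[0,0,0],"turn":0},{"translation":[0,0,0],"turn":0},{"translation":[0,0,0],"turn":0},{"translation":[-0.1,0,0],"turn":0},{"translation":[-0.1,0,0],"turn":0},{"translation":[-0.1,0,0],"turn":0},{"translation":[-0.1,0,0],"turn":0},{"translation":[-0.1,0,0],"turn":0},{"translation":[0,0,0],"turn":0},{"translation":[0,0,0],"turn":0}]' 30 20; 
python3 st.py; python3 -c "
from h import *
snap('side','s10')
import cv2
cv2.imwrite('pics/s10c.png',cv2.resize(cv2.imread('pics/s10.png')[120:240,290:410],None,fx=6,fy=5,interpolation=cv2.INTER_CUBIC))"
```

```text
clock: 18.15
eef_pos: [0.602, 0.0856, 0.0737]
eef_rot: [0.001, 0.71, -0.704, 0.004]
contact_force: [-0.6, -0.5, -0.4]
gripper_width: 0.0301
t 18.15 pos [0.602  0.0856 0.0737] yawY -179.45 F [-0.61 -0.5  -0.41] w 0.0301 q6 -1.44
```

View pics/s10c.png

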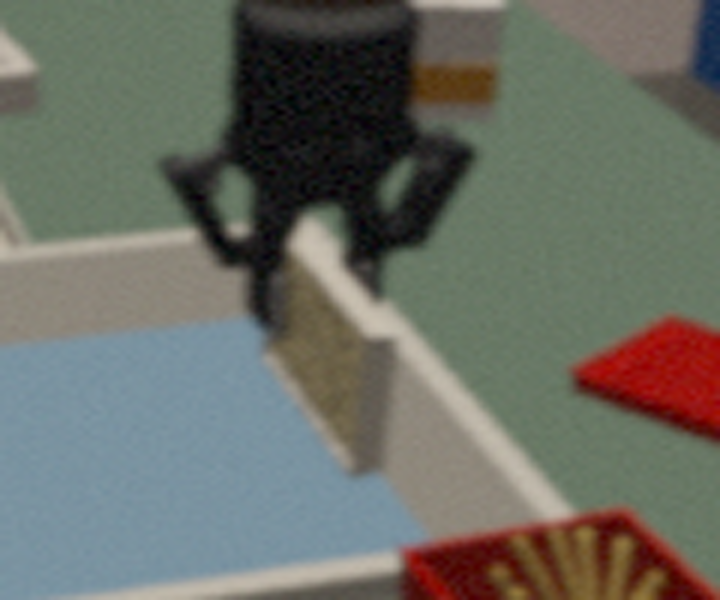

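```bash
python3 -m creep '[{"translation":[0,0,0],"turn":0},{"translation":[-0.08,0,0],"turn":0},{"translation":[-0.08,0,0],"turn":0},{"translation":[-0.08,0,0],"turn":0},{"translation":[-0.08,0,0],"turn":0},{"translation":[-0.08,0,0],"turn":0},{"translation":[-0.08,0,0],"turn":0},{"translation":[-0.08,0,0],"turn":0},{"translation":[0,0,0],"turn":0},{"translation":[0,0,0],"turn":0}]' 26 20; 
python3 st.py; python3 -c "
from h import *
snap('side','s11')
import cv2
cv2.imwrite('pics/s11c.png',cv2.resize(cv2.imread('pics/s11.png')[120:240,290:410],None,fx=6,fy=5,interpolation=cv2.INTER_CUBIC))"
```

```text
clock: 19.45
eef_pos: [0.587, 0.0856, 0.0737]
eef_rot: [0.001, 0.71, -0.704, 0.004]
contact_force: [-0.6, 0.1, -0.1]
gripper_width: 0.0262
t 19.45 pos [0.587  0.0856 0.0737] yawY -179.46 F [-0.59  0.06 -0.09] w 0.0262 q6 -1.43
```

View pics/s11c.png

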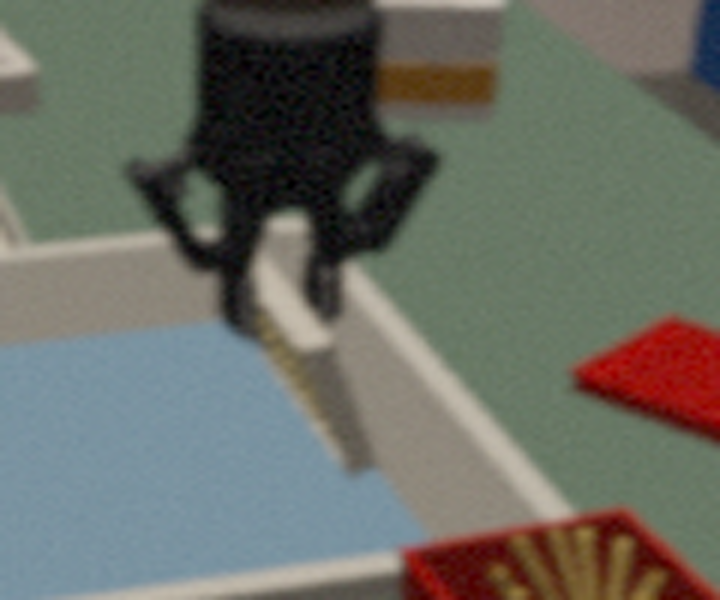

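```bash
python3 -m creep '[{"translation":[0,0,0],"turn":0},{"translation":[0,0,0],"turn":0},{"translation":[0,0,0],"turn":0},{"translation":[-0.1,0,0],"turn":0},{"translation":[-0.1,0,0],"turn":0},{"translation":[-0.1,0,0],"turn":0},{"translation":[-0.1,0,0],"turn":0},{"translation":[-0.1,0,0],"turn":0},{"translation":[-0.1,0,0],"turn":0},{"translation":[0,0,0],"turn":0}]' 36 20; 
python3 st.py; python3 -c "
from h import *
snap('side','s12')
import cv2
cv2.imwrite('pics/s12c.png',cv2.resize(cv2.imread('pics/s12.png')[120:240,270:390],None,fx=6,fy=5,interpolation=cv2.INTER_CUBIC))"
```

```text
clock: 20.75
eef_pos: [0.5708, 0.0856, 0.0736]
eef_rot: [0.001, 0.71, -0.704, 0.003]
contact_force: [0.0, -0.1, 0.8]
gripper_width: 0.0358
t 20.75 pos [0.5708 0.0856 0.0736] yawY -179.45 F [ 0.01 -0.11  0.83] w 0.0358 q6 -1.43
```

View pics/s12c.png

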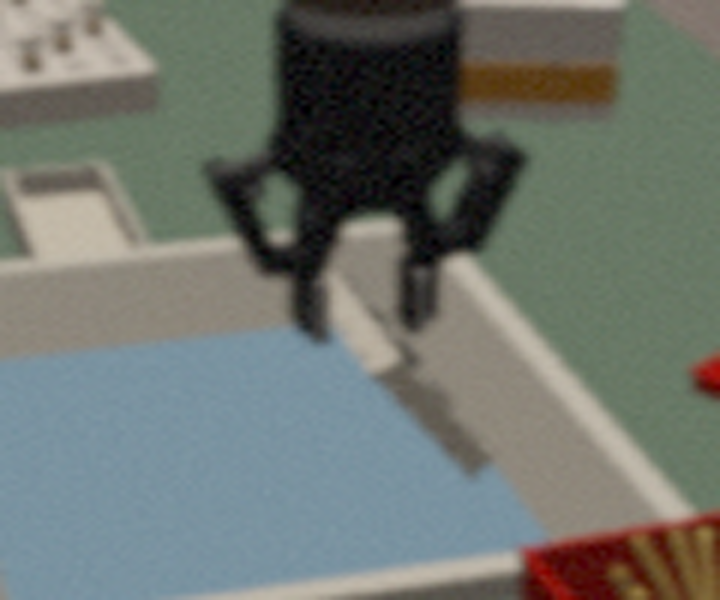

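```bash
python3 -m creep '[{"translation":[0,0,0],"turn":0},{"translation":[0,0,-0.05],"turn":0},{"translation":[0,0,-0.08],"turn":0},{"translation":[-0.1,0,-0.1],"turn":0},{"translation":[-0.1,0,-0.1],"turn":0},{"translation":[-0.1,0,-0.12],"turn":0},{"translation":[-0.1,0,-0.12],"turn":0},{"translation":[-0.1,0,-0.12],"turn":0},{"translation":[-0.1,0,-0.12],"turn":0},{"translation":[0,0,0],"turn":0}]' 50 20; 
python3 st.py; python3 -c "
from h import *
snap('side','s13')
import cv2
cv2.imwrite('pics/s13c.png',cv2.resize(cv2.imread('pics/s13.png')[120:240,270:390],None,fx=6,fy=5,interpolation=cv2.INTER_CUBIC))"
```

```text
clock: 22.05
eef_pos: [0.5546, 0.0856, 0.0515]
eef_rot: [0.001, 0.71, -0.704, 0.003]
contact_force: [0.4, 0.9, 0.5]
gripper_width: 0.05
t 22.05 pos [0.5546 0.0856 0.0515] yawY -179.45 F [0.38 0.87 0.46] w 0.05 q6 -1.42
```

View pics/s13c.png

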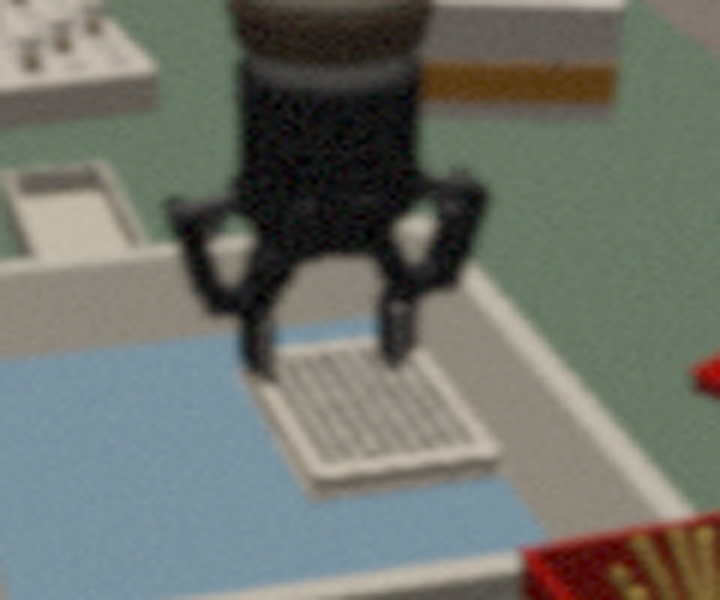

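```bash
python3 - <<'E'
from h import *
d=np.load("pics/s13.npz"); f={"camera_matrix":d["K"],"T":d["T"]}
for n,(a,b) in dict(nb=(318,496),nt=(316,470),ft=(497,450),fb=(497,465),Lt=(262,345),Lft=(425,340)).items():
    u,v=270+a/6-.4,120+b/5-.4
    print(n,"z.006",plane(f,(u,v),.006).round(4),"z.0204",plane(f,(u,v),.0204).round(4))
E
```

```text
nb z.006 [0.5351 0.0255 0.006 ] z.0204 [0.5297 0.006  0.0204]
nt z.006 [0.5404 0.0479 0.006 ] z.0204 [0.5348 0.0278 0.0204]
ft z.006 [0.6216 0.0457 0.006 ] z.0204 [0.6138 0.0256 0.0204]
fb z.006 [0.617  0.0326 0.006 ] z.0204 [0.6094 0.0129 0.0204]
Lt z.006 [0.5487 0.1757 0.006 ] z.0204 [0.5429 0.1522 0.0204]
Lft z.006 [0.6257 0.1616 0.006 ] z.0204 [0.6178 0.1384 0.0204]
```

```bash
python3 - <<'E'
from h import *
for t,pts in (("s12",dict(pb=(468,472),pw=(492,462),tu=(378,376),tw=(410,362))),):
    d=np.load(f"pics/{t}.npz"); f={"camera_matrix":d["K"],"T":d["T"]}
    for n,(a,b) in pts.items():
        u,v=270+a/6-.4,120+b/5-.4
        K=f["camera_matrix"];T=f["T"];dd=T[:3,:3]@np.linalg.inv(K)@np.array([u,v,1.]);o=T[:3,3]
        print(n,(o+dd*(.022-o[1])/dd[1]).round(4))
E
```

```text
pb [0.6    0.022  0.0116]
pw [0.6106 0.022  0.016 ]
tu [0.5587 0.022  0.0754]
tw [0.5721 0.022  0.0813]
```

```bash
python3 -m creep '[{"translation":[0,0,0.3],"turn":0},{"translation":[0,0,0.6],"turn":0},{"translation":[0,0,1],"turn":0},{"translation":[0,0,1],"turn":0},{"translation":[0,0,1],"turn":0},{"translation":[0,0.8,1],"turn":0},{"translation":[0,1,0.5],"turn":0},{"translation":[0,1,0],"turn":0},{"translation":[0,1,0],"turn":0},{"translation":[0,1,0],"turn":0}]' 50 20; 
python3 st.py; python3 -c "
from h import *
snap('side','s14');snap('top','t14')
import cv2
cv2.imwrite('pics/s14c.png',cv2.resize(cv2.imread('pics/s14.png')[140:260,270:390],None,fx=6,fy=5,interpolation=cv2.INTER_CUBIC))
cv2.imwrite('pics/t14c.png',cv2.resize(cv2.imread('pics/t14.png')[150:280,230:370],None,fx=5,fy=4.6,interpolation=cv2.INTER_CUBIC))"
```

```text
clock: 23.35
eef_pos: [0.5565, 0.2077, 0.2044]
eef_rot: [-0.004, 0.709, -0.705, 0.007]
contact_force: [1.1, 0.2, 0.4]
gripper_width: 0.0501
t 23.35 pos [0.5565 0.2077 0.2044] yawY -179.66 F [1.13 0.18 0.4 ] w 0.0501 q6 -1.22
```

View pics/s14c.png

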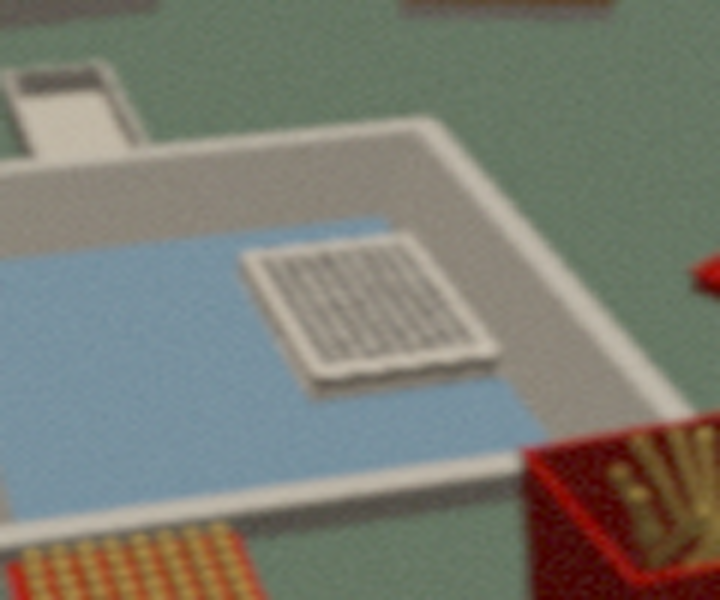

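View pics/t14c.png

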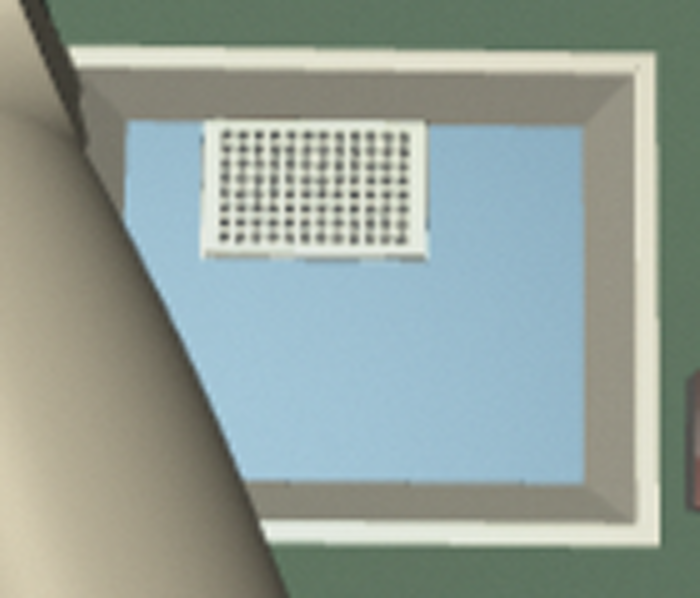

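```bash
python3 - <<'E'
from h import *
d=np.load("pics/t14.npz"); f={"camera_matrix":d["K"],"T":d["T"]}
g=lambda a,b,z:plane(f,(230+a/5-.4,150+b/4.6-.4),z).round(4)
print("near bottom",g(203,260,.009),g(427,262,.009)); print("far top",g(206,121,.0204),g(426,123,.0204)); print("near top lip",g(203,250,.0204),g(427,254,.0204))
print("far foot",g(140,122,.006),g(580,127,.006)); print("near foot", g(300,481,.006),g(580,484,.006))
d=np.load("pics/s14.npz"); f={"camera_matrix":d["K"],"T":d["T"]}
g=lambda a,b,z:plane(f,(270+a/6-.4,140+b/5-.4),z).round(4)
print("side near lower",g(318,397,.006),"near top",g(316,375,.0204),"far top",g(498,352,.0204),"L near top",g(243,252,.0204),"L far top",g(410,234,.0204))
print("far low corner",g(498,364,.006))
E
for n in 1; do python3 -c "
import numpy as np,cv2
a=cv2.imread('pics/s14.png');a=a[170:225,305:365];cv2.imwrite('pics/s14d.png',cv2.resize(a,None,fx=12,fy=10,interpolation=cv2.INTER_CUBIC))"; done
```

```text
near bottom [0.5265 0.1456 0.009 ] [0.5283 0.02   0.009 ]
far top [0.6105 0.1461 0.0204] [0.6124 0.0226 0.0204]
near top lip [0.531  0.1449 0.0204] [0.5315 0.0203 0.0204]
far foot [0.612  0.1847 0.006 ] [ 0.6152 -0.0655  0.006 ]
near foot [0.3941 0.0874 0.006 ] [ 0.3957 -0.0677  0.006 ]
side near lower [0.5349 0.0247 0.006 ] near top [0.5336 0.0236 0.0204] far top [0.6137 0.0238 0.0204] L near top [0.5326 0.1471 0.0204] L far top [0.613  0.1465 0.0204]
far low corner [0.6178 0.0333 0.006 ]
```

View pics/s14d.png

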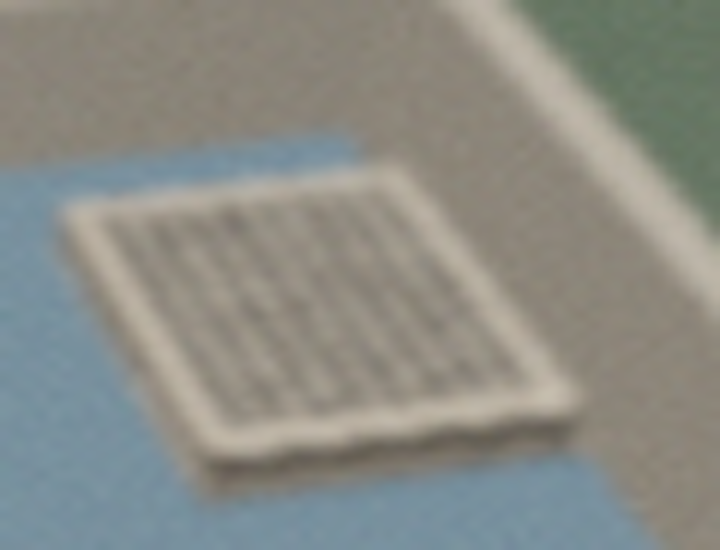

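```bash
python3 - <<'E'
from h import *
a=np.load("pics/s14.npz")["I"].astype(int); f=snap("side","s15"); b=f["frame"].astype(int)
print("plate diff",abs(a-b)[170:225,305:365].mean()); s0=np.load("pics/s0.npz")["I"].astype(int)
print("cup/box diff",abs(b-s0)[220:315,265:420].mean(),"reservoir",abs(b-s0)[150:172,268:296].mean(),"bg",abs(b-s0)[330:390,200:400].mean())
print(r.job_done())
E
```

```text
plate diff 1.9056565656565656
cup/box diff 3.2079230333899265 reservoir 1.9945887445887447 bg 2.3149722222222224
the job is handed in; nothing more can be done
None
```

The plate now lies flat on the mat, wells up and released, and I've handed the job in. However, it may have been let fall harder than the limit on the way down.

**What I did:** I pushed the plate across with two open fingers and ran it up the far side. The jaws then straddled its top edge to tip it back towards the robot, and the near finger let it down. I handed in shortly after the clock read 23.35 s.

**What the checks showed:**
- **Lean:** the plate stood at 58–62° against the far side over several corner measurements, which is as fine as the images allow. It stayed there after the fingers withdrew. The force read about 2.7 N when it stopped moving.
- **Final position:** its centre is at about (0.570, 0.084) m, or x ≈ 0.066 m and y ≈ 0.02 m from the tray's centre. The limits are 0.08 and 0.09 m. Its outline spans 84–85 mm, which fits lying flat with the far edge at the foot of the slope.
- **At rest:** two pictures of the plate taken after release differ only at noise level.
- **Other items:** the reservoir area looks unchanged from the start. The cup and tip-box area differs by 3.2 against a background noise of 2.3, and I saw no movement there.

**What went wrong:** the lowering was not fully controlled. I had planned to support the plate down to about 12°. In the last lowering move it went from about 57° to flat, because its lower edge slid some 14 mm to the foot of the slope. It probably slipped off the fingertip at around 30–40°. I could not measure how fast it turned, so it may have passed the 12 rad/s limit. The finger force at that moment is also unmeasured; the wrist force read under about 1 N at the end of that move.

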